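# Load the slide carrier under the spring clip of a microscope stage

## Robot

A 6-joint arm with a two-finger parallel gripper is mounted at the origin on the work surface. World frame = base frame: x ahead of the robot, y to its left, z up, the work surface at z = 0. Lengths are in m, angles in degrees, forces in N, time in s.
With the tool pointing down it reaches from about 0.3 to 0.75 m from the base axis. Payload 8.5 kg.
Tool frame: the origin (TCP) lies on the centre line of the jaws, within the pads' length; the fingertips stand 14 mm ahead of it and the grasp point (between the pads) lies 5 mm behind it; z points along the fingers, x is the direction in which the jaws open and shut, and the axes are right-handed (so a half turn about z gives the same grasp; the last joint's range is limited). The gripper opens to 85 mm and grips with 20 to 120 N. Pads are 22 mm wide; open, the fingers measure 114 mm over their backs; the gripper's body (76 mm by 85 mm) begins 54 mm behind the grasp point. The pads swing forward as they close: fully open they stand 13 mm farther back than shut.
Start: joints at [-87.336, 21.807, 74.336, -0, 83.858, -12.336], TCP at [0.142, -0.531, 0.245] pointing down, gripper open.
Joint ranges: [-178.18, 178.18], [-50.72, 133.34], [12.68, 142.11], [-81.47, 261.47], [9.98, 163.14], [-165.26, 165.26]. Speed limits (degrees/s): [136.94, 136.94, 180, 180, 180, 180].

## Interface

Orientations are given as a 3x3 rotation matrix whose columns are the frame's x, y, z axes.
In Python, from rig import * gives the robot as it stands.
- The arm moves only by the shell command python3 -m crank 'ROWS' [FORCE]. ROWS is JSON, one flat list of numbers, 7 for each row, row after row: the turn, a rotation vector about the world's x, y, z in rad, then the shift along the world's x, y, z in m, then the opening in per cent of the stroke, from 0 (shut) to 100 (fully open). A call has 1 to 20 rows; each row shifts and turns the commanded pose from where the row before left it; what a row does not reach is not made up. A row lasts 1/10 s, in which the tool goes at most 50 mm and 8.59 degrees, less where a joint would pass 70% of its speed; a pose out of reach is approached as far as the arm can. A call is refused whole if a number of a shift passes 0.05 or a number of a turn 0.15, either way. A call with a gripper value outside its range is refused whole. The fingers move at their own pace and stop on an object; FORCE is the grip in N (left out, the last holds). Time passes only in rows, so rows that do not move let the fingers close. It gives the time, the measured TCP pose, the force and the opening at its end, in the units of the state.
- observe(): the state, without advancing time (a new reading comes with each control period).
- get_image(name): name is "scene" or "top" or "wrist"; returns a dict with "frame" (480x640x3 uint8, red, green, blue), "fov_y" (degrees; the focal length in pixels is half the picture's height over the tangent of half this angle, whatever the lens; pixels are square), "cx", "cy" (the principal point, pixels), "world_to_cam" (4x4, takes a point from world to camera coordinates). Camera axes: x right, y up, looking along -z (the intrinsics and any distortion apply to the point x, -y, -z); pixel columns grow to the right and rows downward; lengths in m; the calibration is good to about 2 mm. A picture is of the moment at which its call begins. There is no depth.
- close_job(): hands the job in, once; it reports no verdict.
The state is a dict: "time_s": time; "q": joint angles; "qvel": joint speeds; "joint_efforts": joint torques, N m; "position": TCP position; "tool_rot": TCP orientation; "ft_force": force on the tool from outside, world axes, zero at the start; "wrist_torque": the same for the moment, N m; "grip_width": finger opening in m.
Only numpy, scipy, OpenCV 4.12 (cv2) and the standard library are available. Lean on these libraries where they do the work, as an engineer would, in place of code of your own. Each camera call takes 0.05 s, during which the arm holds its last target. There are 200 camera calls.

## Task

The blue slide carrier sits part-way into its guide on the black microscope stage, stopped short of the spring clip. With one fingertip press the clip's yellow thumb plate down so that its nose lifts, and keep it down while the other fingertip pushes the carrier by its upright tab beneath the nose until it is fully home against the end stop; only then let the clip down onto the carrier and move clear. Only press and push: do not lift the carrier, and leave everything else where it is.

Things in the scene. Friction and masses are not known exactly. Their poses are not given: they have to be found in the camera images.
- stage: fixed black plate 160 (x) x 210 (y) mm, deck 15 mm above the table. Origin on the table under its centre. The carrier is pushed along the stage's +y, at x = 0, in a guide of two aluminium rails (y -60 to +90 mm, 46 mm apart) whose lips (tops 10.5 mm above the deck) overhang its edges: it can only slide along y. Steel ears at x = +-35, y = +40 mm, 24 mm high, carry the clip's hinge
- end_stop (a point): middle of the near (-y) face of the steel end stop that crosses the guide, at stage y = +88 mm, 5 mm above the deck
- carrier: loose BLUE slide carrier: flat plate 44 (x) x 124 (y) x 6 mm, about 0.12 kg, with a glass slide on it; axes as the stage's. Origin at the centre of its underside, leading end at y = +62 mm. At its -y end stands a tab 30 mm wide (x), 8 mm thick (y), top 36 mm above the underside, outer face at y = -62 mm. It starts 20 to 32 mm short of home; at home its origin is at stage y = +26 mm
- carrier_tab (a point): point on the outer (-y) face of the carrier's tab, at mid-width, 30 mm above the deck: where to push, towards +y of the stage. With the carrier home the tab spans stage y -36 to -28 mm
- clip (a joint): angle of the spring clip, rad. 0 = at rest, nose 1 mm above the deck, in the carrier's way; 0.28 = held down, yellow plate level, nose 11 mm above the deck; hard limit 0.34. The carrier passes under it from about 0.16 up; let down on the carrier it rests at about 0.14. It springs back, torque 0.08 Nm at 0, 0.18 Nm at 0.28 (4.5 N at the middle of the yellow plate, more nearer the hinge)
- clip_pad (a point): middle of the top face of the clip's yellow thumb plate, moves with it. Plate 36 mm wide (x), 45 mm long, from 15 to 60 mm to the -y side of the hinge (axis along x at stage y = +40 mm, 17 mm above the deck). At rest it slopes up to 36 mm above the deck at its free end; held level its top is 19 mm above the deck, spanning stage y -20 to +25 mm. The carrier passes under it
- clip_nose (a point): lower edge of the clip's nose, 24 mm wide (x), on the +y side of the hinge, at about stage y = +75 mm
- spare_carrier: bystander: a WHITE carrier of the same shape (124 x 44 mm), lying on the table on the robot's side of the stage
- objective: bystander: silver microscope objective with a yellow ring, 24 mm across, 40 mm tall, standing on the stage deck; origin under its centre
- dropper: bystander: small amber bottle, 26 mm across, 50 mm tall, standing on the stage deck; origin under its centre
- petri_dish: bystander: flat clear round dish with green medium, 94 mm across, 15 mm tall, on the table beyond the stage; origin under its centre
- slide_box: bystander: closed green box 90 x 60 x 32 mm on the table beside the stage; origin under its centre
- fluid_jar: bystander: jar 64 mm across, 80 mm tall, off to one side; origin under its centre
- beaker: bystander: open clear cup 64 mm across, 85 mm tall, off to one side; origin under its centre
- driver: bystander: 150 mm screwdriver lying on the table to the right of the stage; origin near the middle of its length

How it is judged:
By the outcome, as a careful person would: the job done as asked, in the order asked, and still so for the second after the job is handed in, with the robot touching nothing.
It also fails if it takes over 42 s, if anything falls off the work surface, if the arm or the gripper's body presses on something with over 40 N, if the wrist force passes 120 N, or if a joint passes its speed limit or range.

## Working session

There is one attempt and no reset: what is moved stays moved. The work goes in short steps, Python scripts to look and compute and a shell command to move; the robot and the scene stay as the last step left them, time stands still between calls to the robot, and variables do not carry over. Pictures are saved under pics/ and viewed, about 8 in all and at most 12, crops included, and the job is handed in when it is done.

```bash
ls; mkdir -p pics
python3 - <<'E'
from rig import *
import cv2
for n in ["scene","top"]:
    r=get_image(n); cv2.imwrite(f"pics/{n}0.png",r["frame"][:,:,::-1]); print(n,{k:v for k,v in r.items() if k!="frame"})
print(observe())
E
```

```text
pics
scene {'fov_y': 42.82866358591498, 'cx': 310.1517087973159, 'cy': 232.28683551831443, 'world_to_cam': array([[-0.82420507,  0.56622814, -0.00846743,  0.47406073],
       [-0.48856783, -0.70344285,  0.51620696,  0.27265466],
       [ 0.28633455,  0.42959731,  0.85642202, -1.70745492],
       [ 0.        ,  0.        ,  0.        ,  1.        ]])}
top {'fov_y': 44.17875710450027, 'cx': 313.50845837305246, 'cy': 240.18902575176162, 'world_to_cam': array([[-2.11334194e-03, -9.99981008e-01,  5.78943320e-03,
        -5.11628332e-03],
       [ 9.98976635e-01, -1.84958182e-03,  4.51913878e-02,
        -5.83422496e-01],
       [-4.51798215e-02,  5.87901336e-03,  9.98961571e-01,
        -1.90076755e+00],
       [ 0.00000000e+00,  0.00000000e+00,  0.00000000e+00,
         1.00000000e+00]])}
{'time_s': 0.1, 'q': array([-8.73358003e+01,  2.18355893e+01,  7.43780447e+01, -5.49250840e-04,
        8.38600163e+01, -1.23378087e+01]), 'qvel': array([ 0.08220798, -0.12042454, -0.0548772 , -0.05091156,  0.05979051,
        0.03444924]), 'joint_efforts': array([ 3.90751273e-03, -4.49220300e+01, -2.31652379e+01, -1.25870974e-04,
        3.71596005e-03, -1.62069004e-06]), 'position': array([ 0.14233396, -0.53100716,  0.24480189]), 'tool_rot': array([[ 2.58853858e-01, -9.65916495e-01, -6.92711425e-05],
       [-9.65915679e-01, -2.58853731e-01,  1.28360731e-03],
       [-1.25778857e-03, -2.65356621e-04, -9.99999174e-01]]), 'ft_force': array([ 0.47909424, -0.010603  ,  0.53108192]), 'wrist_torque': array([-0.02381159,  0.04013524,  0.04242874]), 'grip_width': 0.08551885386325163}
```

View pics/scene0.png

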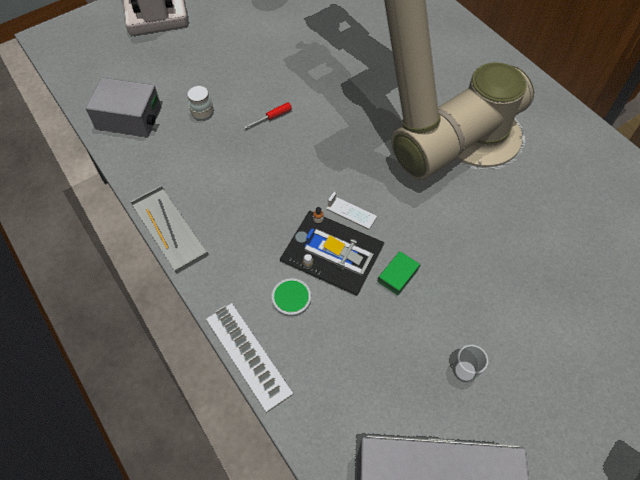

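View pics/top0.png

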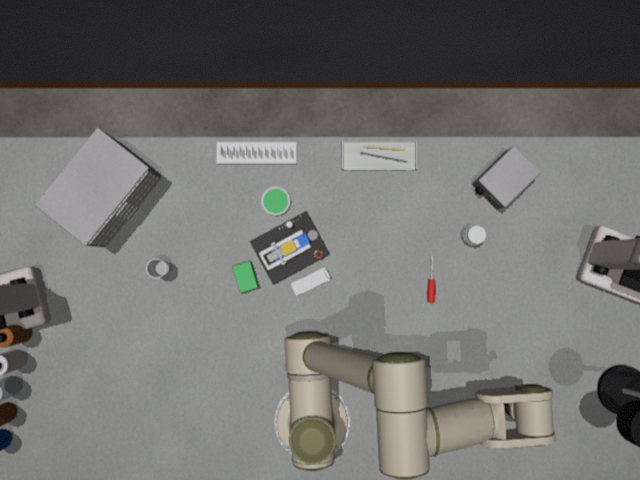

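The views show the stage at top px (290,247) with the blue tab on its right. Scene px are dropper (318,215), silver item (300,237) and yellow pad (333,245). Next I get a coarse stage pose from the top view.

```bash
cat > h.py <<'E'
from rig import *
import numpy as np, cv2
def K(r): f=240/np.tan(np.radians(r["fov_y"]/2)); return f,r["cx"],r["cy"]
def ray(r,u,v):
    f,cx,cy=K(r); T=r["world_to_cam"]; R=T[:3,:3]
    return -R.T@T[:3,3], R.T@np.array([(u-cx)/f,-(v-cy)/f,-1.])
def onz(r,uv,z):
    c,d=ray(r,*uv); return c+d*(z-c[2])/d[2]
def proj(r,p):
    f,cx,cy=K(r); T=r["world_to_cam"]; q=T[:3,:3]@np.asarray(p)+T[:3,3]
    return np.array([cx+f*q[0]/-q[2], cy-f*q[1]/-q[2]])
def tri(rs,uvs):
    A=np.zeros((3,3));b=np.zeros(3)
    for r,uv in zip(rs,uvs):
        c,d=ray(r,*uv); d/=np.linalg.norm(d); P=np.eye(3)-np.outer(d,d); A+=P;b+=P@c
    p=np.linalg.solve(A,b)
    return p,[np.round(proj(r,p)-uv,1) for r,uv in zip(rs,uvs)]
def hsv(r): return cv2.cvtColor(r["frame"],cv2.COLOR_RGB2HSV)
def big(m):
    cs,_=cv2.findContours(m,cv2.RETR_EXTERNAL,cv2.CHAIN_APPROX_NONE); return max(cs,key=cv2.contourArea)
E
python3 - <<'E'
from h import *
r=get_image("top"); h=hsv(r)
w=np.zeros((480,640),np.uint8); w[205:290,240:340]=1
m=(h[...,2]<75).astype(np.uint8)*w
c=big(cv2.morphologyEx(m,cv2.MORPH_CLOSE,np.ones((9,9))))
b=cv2.boxPoints(cv2.minAreaRect(c)); P=np.array([onz(r,p,.015) for p in b]); print(P, P.mean(0))
for n,lo,hi in [("blue",(100,120,60),(130,255,255)),("yel",(18,120,100),(32,255,255))]:
    k=cv2.inRange(h,lo,hi)*w; y,x=np.nonzero(k); print(n,len(x),onz(r,(x.mean(),y.mean()),.035))
E
```

```text
[[ 0.56280607  0.2332525   0.015     ]
 [ 0.67799014  0.01718538  0.015     ]
 [ 0.53808118 -0.05690676  0.015     ]
 [ 0.42372097  0.15874851  0.015     ]] [0.55064959 0.08806991 0.015     ]
blue 125 [0.58108116 0.03397773 0.035     ]
yel 129 [0.55916692 0.07563157 0.035     ]
```

```bash
python3 -m crank '[0,0,0.014,0.025,0.037,0.004,100, 0,0,0.014,0.025,0.037,0.004,100, 0,0,0.014,0.025,0.037,0.004,100, 0,0,0.014,0.025,0.037,0.004,100, 0,0,0.014,0.025,0.037,0.004,100, 0,0,0.014,0.025,0.037,0.004,100, 0,0,0.014,0.025,0.037,0.004,100, 0,0,0.014,0.025,0.037,0.004,100, 0,0,0.014,0.025,0.037,0.004,60, 0,0,0.014,0.025,0.037,0.004,60, 0,0,0.014,0.025,0.037,0.004,60, 0,0,0.014,0.025,0.037,0.004,60, 0,0,0.014,0.025,0.037,0.004,60, 0,0,0.014,0.025,0.037,0.004,60, 0,0,0.014,0.025,0.037,0.004,60, 0,0,0.014,0.025,0.037,0.004,60, 0,0,0,0,0,0,60]'
python3 - <<'E'
from h import *
r=get_image("wrist"); cv2.imwrite("pics/w1.png",r["frame"][:,:,::-1]); np.save("w1.npy",r,allow_pickle=True)
o=observe();print(o["position"],o["tool_rot"],o["grip_width"],o["q"]); print(r["fov_y"],onz(r,(320,240),.015),ray(r,320,240))
E
```

```text
time_s: 1.85
position: [0.5439, 0.0644, 0.3087]
tool_rot: [[0.471, -0.882, -0.0], [-0.882, -0.471, 0.001], [-0.001, -0.0, -1.0]]
ft_force: [-1.4, -1.4, 0.0]
grip_width: 0.0514
[0.5429335  0.06263063 0.30861007] [[ 4.70023569e-01 -8.82653351e-01 -9.51889572e-04]
 [-8.82653651e-01 -4.70023931e-01  1.88338642e-04]
 [-6.13648613e-04  7.51665205e-04 -9.99999529e-01]] 0.051352197040006646 [-5.83705247e+00  1.93888685e+01  6.76321036e+01  5.19572091e-03
  9.30343819e+01  5.61273747e+01]
68.65092958006926 [0.48999537 0.0400527  0.015     ] (array([0.61268195, 0.10061079, 0.43830965]), array([-0.27579306, -0.13613146, -0.9515781 ]))
```

View pics/w1.png

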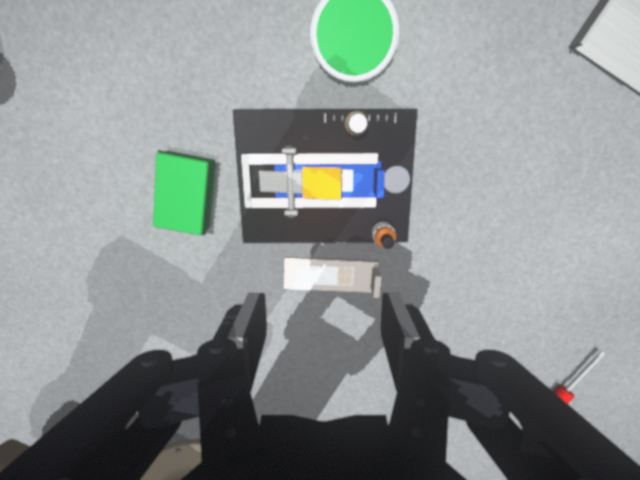

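The wrist view shows the stage (235–415, 110–242), yellow pad (322,183), tab (378,180), objective (357,123) and dropper (385,235). A grey disc sits just behind the tab at (397,180), so I look closer.

```bash
python3 -m crank '[0,0,0,0.02,0.011,-0.04,50, 0,0,0,0.02,0.011,-0.04,50, 0,0,0,0.02,0.011,-0.04,50, 0,0,0,0,0,0,50, 0,0,0,0,0,0,50]'
python3 - <<'E'
from h import *
r=get_image("wrist"); cv2.imwrite("pics/w2.png",r["frame"][:,:,::-1]); np.save("w2.npy",r,allow_pickle=True)
o=observe();print(o["position"],o["grip_width"]); print(ray(r,320,240))
E
```

```text
time_s: 2.4
position: [0.602, 0.0929, 0.1892]
tool_rot: [[0.466, -0.885, -0.001], [-0.885, -0.466, -0.0], [-0.0, 0.001, -1.0]]
ft_force: [-0.7, -0.6, 0.4]
grip_width: 0.0425
[0.6022838  0.09284707 0.19074738] 0.04244432235045668
(array([0.67113078, 0.12880519, 0.31865506]), array([-0.27796471, -0.13566192, -0.95101311]))
```

View pics/w2.png

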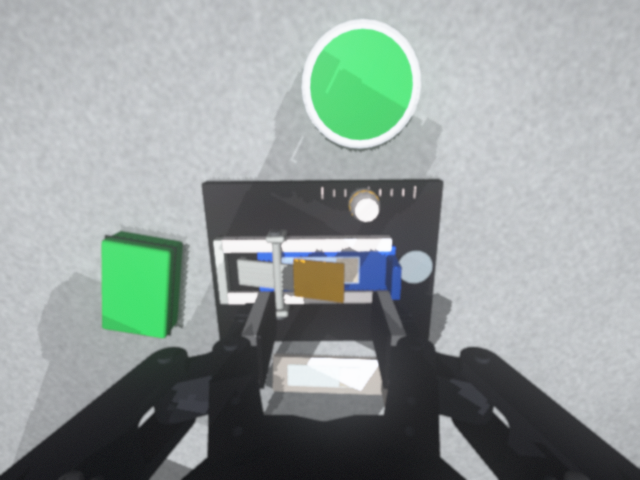

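Run:
```python
from h import *
a=cv2.imread("pics/w1.png")[142:217,230:430];b=cv2.imread("pics/w2.png")[225:315,205:445]
cv2.imwrite("pics/c1.png",np.vstack([cv2.resize(a,(800,300),interpolation=cv2.INTER_CUBIC),cv2.resize(b,(800,300),interpolation=cv2.INTER_CUBIC)]))
rs=[np.load(f"w{i}.npy",allow_pickle=True).item() for i in(1,2)]
Q=[];D=[]
for r,box,dz in zip(rs,[(225,100,425,250),(195,170,455,345)],[(380,160,420,200),(395,245,440,290)]):
    g=cv2.GaussianBlur(r["frame"],(3,3),0).max(2); h=hsv(r)
    w=np.zeros_like(g); w[box[1]:box[3],box[0]:box[2]]=255
    m=cv2.morphologyEx(((g<70)*w).astype(np.uint8),cv2.MORPH_CLOSE,np.ones((5,5)))
    c=cv2.convexHull(big(m)); ap=cv2.approxPolyDP(c,6,True)[:,0]; print("stage poly",ap.tolist())
    x0,y0,x1,y1=dz; s=((h[...,1]<70)&(h[...,2]>110)); k=np.zeros_like(g);k[y0:y1,x0:x1]=s[y0:y1,x0:x1]*255
    cc=big(k); e=cv2.fitEllipse(cc); print("disc",e); D.append(e[0])
    bl=cv2.inRange(h,(100,120,40),(130,255,255)); print("blue",cv2.boundingRect(big(bl)))
p,e=tri(rs,D); print("disc tri",p,e)
```

```text
stage poly [[244, 218], [258, 212], [288, 238], [246, 240]]
disc ((396.488525390625, 179.04261779785156), (25.813751220703125, 28.533716201782227), 19.957815170288086)
blue (318, 161, 67, 38)
stage poly [[389, 344], [257, 344], [271, 294], [376, 293]]
disc ((415.5179443359375, 266.2696228027344), (32.5908203125, 33.73773956298828), 34.663421630859375)
blue (283, 246, 119, 54)
disc tri [ 0.60118518 -0.00466604  0.0156982 ] [array([ 0.1, -0. ]), array([-0.1,  0. ])]
```

View pics/c1.png

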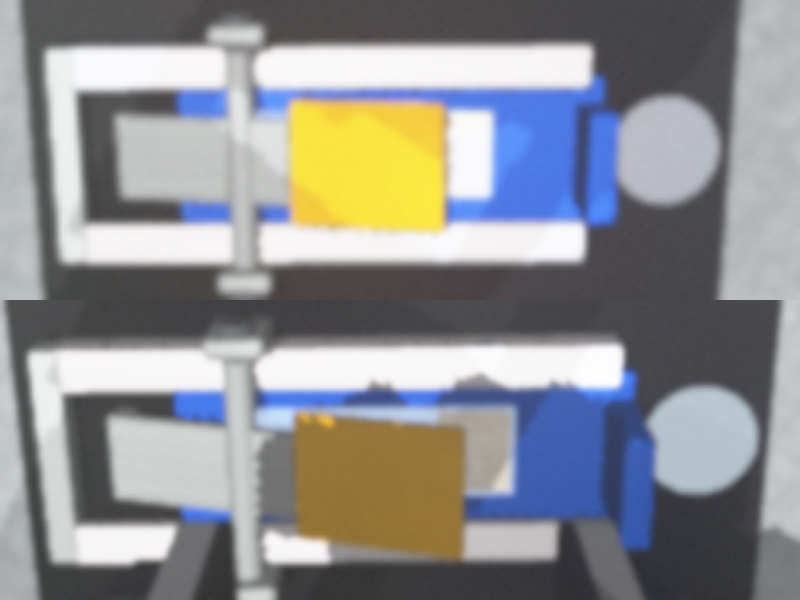

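Triangulating the disc gives z = 15.7 mm, so it lies flat on the deck and is harmless. Tab top is at crop (588–617, 112–224), pad corners are clear, and the rails end at (592,45). Next I triangulate these.

Run:
```python
from h import *
rs=[np.load(f"w{i}.npy",allow_pickle=True).item() for i in(1,2)]
P={"rail+x end":((592,45),(622,343)),"rail+x inner end":((588,88),(624,388)),"stop +x out":((46,48),(29,350)),"stop -x out":((62,264),(52,564)),
"tab out +x":((617,112),(655,437)),"tab out -x":((616,224),(650,548)),"tab in +x":((590,112),(627,437)),
"pad free +x":((446,105),(465,428)),"pad free -x":((445,231),(462,558)),"pad hinge +x":((290,100),(296,412)),"pad hinge -x":((291,224),(297,535)),
"ear+x":((236,36),(238,335)), "disc":((667,150),(702,440))}
X={}
for k,(a,b) in P.items():
    p,e=tri(rs,[(229.6+a[0]/4,141.6+a[1]/4),(204.6+b[0]*.3,224.6+(b[1]-300)*.3)]); X[k]=p; print(k,np.round(p*1000,1),e[0])
# stage frame
d=X["stop +x out"]-X["rail+x end"]; print("rail len, yaw",np.linalg.norm(d[:2]),np.degrees(np.arctan2(-d[0],d[1])))
# deck edge -y: fit in top rows of mask
for r,rows,lim in [(rs[0],range(120,230,4),(395,430)),(rs[1],range(190,250,3),(425,455))]:
    g=r["frame"].max(2).astype(float); pts=[]
    for v in rows:
        l=g[v,lim[0]:lim[1]]; i=np.argmax(np.diff(cv2.GaussianBlur(l[None],(5,1),0)[0])); pts.append((lim[0]+i+.5,v))
    W=np.array([onz(r,p,.015) for p in pts])[:,:2]; f=cv2.fitLine(W.astype(np.float32),cv2.DIST_HUBER,0,.001,.001).ravel(); print("-y edge dir deg",np.degrees(np.arctan2(f[1],f[0])),f[2:]);
```

```text
rail+x end [616.5  32.6  24.8] [-0.1  0. ]
rail+x inner end [606.1  27.3  27.7] [ 0.6 -0.1]
stop +x out [542.2 169.9  25.8] [0. 0.]
stop -x out [486.6 140.1  25.3] [-0.1 -0. ]
tab out +x [604.4  21.7  51.4] [ 0.1 -0. ]
tab out -x [577.5   5.9  49.6] [-0.2  0. ]
tab in +x [601.   28.1  51.5] [ 0.3 -0.1]
pad free +x [583.8  63.4  48.6] [-0.  0.]
pad free -x [553.5  47.4  51.6] [-0.3  0. ]
pad hinge +x [563.6 101.4  37.1] [0.2 0. ]
pad hinge -x [532.1  85.3  36.4] [-0. -0.]
ear+x [570.7 123.3  23.4] [0.3 0. ]
disc [601.   -4.3  16.5] [ 0. -0.]
rail len, yaw 0.15605969860288219 28.422964659370336
-y edge dir deg 28.43943 [ 0.6149367  -0.01823639]
-y edge dir deg 28.599873 [0.6544996  0.00325227]
```

Heights check out: rails 25.5, tab top 51, pad free end 50 mm. The results:
- **Stage:** origin ≈ (0.5597, 0.0713), yaw 28.45°.
- **Tab:** outer face at stage y ≈ −65.3, so travel is about 29 mm.

Next I check where the fingertips stand relative to the TCP, from image w2.

Run:
```python
from h import *
r=np.load("w2.npy",allow_pickle=True).item()
o=observe(); R=o["tool_rot"];p=o["position"]; print(p,o["grip_width"],np.degrees(np.arctan2(R[1,0],R[0,0])))
for uv in [(271,294),(376,293),(262,290),(387,290)]:
    c,d=ray(r,*uv); c=R.T@(c-p); d=R.T@d
    for y in (-11,11): print(uv,y,np.round((c+d*((y/1000-c[1])/d[1]))*1000,1))
ex=np.array([.8792,.4764]);ey=np.array([-.4764,.8792]);O=np.array([.5597,.0713])
print("TCP stage",ex@(p[:2]-O),ey@(p[:2]-O))
def big_c(n,lo,hi,z,box):
    k=cv2.inRange(hsv(n),lo,hi); m=np.zeros_like(k); x0,y0,x1,y1=box; m[y0:y1,x0:x1]=k[y0:y1,x0:x1]; return m
r1=np.load("w1.npy",allow_pickle=True).item()
q=onz(r1,(385,240),.05); print("dropper~",ex@(q[:2]-O),ey@(q[:2]-O)); q=onz(r1,(357,123),.055); print("obj",ex@(q[:2]-O),ey@(q[:2]-O))
```

```text
[0.6022838  0.09284707 0.19074738] 0.04244432235045668 -62.21408727668268
(271, 294) -11 [-21.5 -11.    4.4]
(271, 294) 11 [-28.7  11.   47.9]
(376, 293) -11 [ 22.3 -11.    5.4]
(376, 293) 11 [29.6 11.  49.3]
(262, 290) -11 [-25.9 -11.    8.1]
(262, 290) 11 [-34.5  11.   52.9]
(387, 290) -11 [ 27.4 -11.    8.2]
(387, 290) 11 [36.3 11.  53. ]
TCP stage 0.047704700453928606 -0.0013427412429712095
dropper~ -0.06524722684542415 -0.07014427724101814
obj 0.06387223904468355 -0.034107936878495816
```

```bash
python3 -m crank '[0,0,0.006,-0.005,-0.0155,-0.02,53, 0,0,0.006,-0.005,-0.0155,-0.02,53, 0,0,0,-0.005,-0.0155,-0.02,53, 0,0,0,-0.0055,-0.0158,-0.02,53, 0,0,0,0,0,-0.02,53, 0,0,0,0,0,-0.018,53, 0,0,0,0,0,0,53, 0,0,0,0,0,0,53, 0,0,0,0,0,0,53]'
cat > st.py <<'E'
from h import *
ex=np.array([.8792,.4764]);ey=np.array([-.4764,.8792]);O=np.array([.5597,.0713])
def st(n=1):
    os=[observe() for _ in range(n)]; o=os[-1]; R=o["tool_rot"]; p=np.mean([k["position"] for k in os],0); f=np.mean([k["ft_force"] for k in os],0)
    print("t",round(o["time_s"],2),"ang",np.degrees(np.arctan2(R[1,0],R[0,0])),"w",round(o["grip_width"]*1e3,1),"stage x,y",np.round([1e3*ex@(p[:2]-O),1e3*ey@(p[:2]-O)],1),"z",round(p[2]*1e3,1),"F stage",np.round([ex@f[:2],ey@f[:2],f[2]],1))
E
python3 - <<'E'
from st import *
st()
a=get_image("wrist"); np.save("w3.npy",a,allow_pickle=True)
st()
cv2.imwrite("pics/w3.png",cv2.resize(a["frame"][150:400,170:470,::-1],(720,600)))
E
```

```text
time_s: 3.35
position: [0.5826, 0.0312, 0.0734]
tool_rot: [[0.477, -0.879, 0.003], [-0.879, -0.477, -0.001], [0.002, -0.003, -1.0]]
ft_force: [0.1, 0.3, 0.0]
grip_width: 0.0452
t 3.35 ang -61.483107290875616 w 45.2 stage x,y [  1.  -46.2] z 73.4 F stage [0.2 0.2 0. ]
t 3.4 ang -61.481407110816235 w 45.3 stage x,y [  1. -46.] z 73.1 F stage [ 0.4 -0.4  0.7]
```

View pics/w3.png

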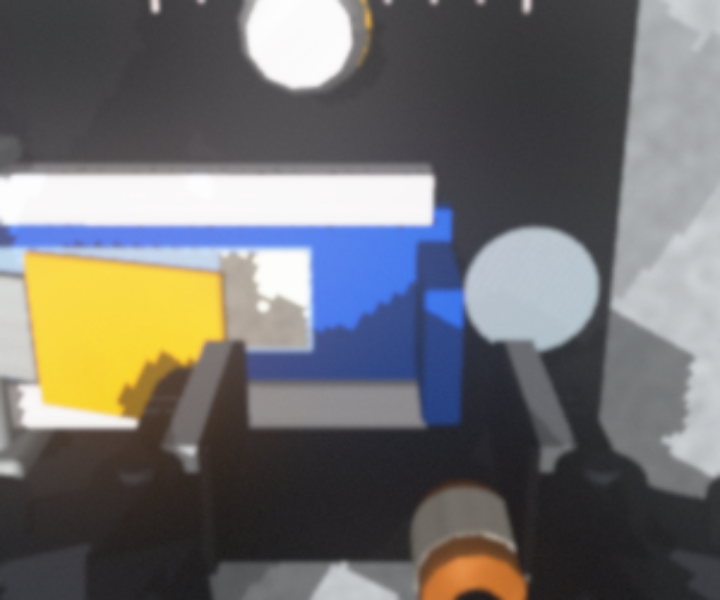

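The fingers straddle correctly: the left tip is over the pad's free end and the right tip is behind the tab at (462,350). The dropper and objective are clear. I press down gradually.

```bash
python3 -m crank '[0,0,0,0,0,-0.005,53, 0,0,0,0,0,-0.005,53, 0,0,0,0,0,0,53,0,0,0,0,0,0,53]'; python3 -m crank '[0,0,0,0,0,-0.005,53, 0,0,0,0,0,-0.005,53, 0,0,0,0,0,0,53,0,0,0,0,0,0,53]' ; python3 -m crank '[0,0,0,0,0,-0.004,53, 0,0,0,0,0,0,53,0,0,0,0,0,0,53]'
python3 - <<'E'
from st import *
s=get_image("scene"); w=get_image("wrist"); st()
np.save("s4.npy",s,allow_pickle=True);np.save("w4.npy",w,allow_pickle=True)
a=cv2.resize(w["frame"][170:320,170:470,::-1],(800,400)); b=cv2.resize(s["frame"][205:285,270:390,::-1],(300,200))
c=np.zeros((600,800,3),np.uint8);c[:400]=a;c[400:,:300]=b; cv2.imwrite("pics/w4.png",c)
E
```

```text
time_s: 3.8
position: [0.5818, 0.0315, 0.0612]
tool_rot: [[0.478, -0.879, -0.0], [-0.879, -0.478, 0.0], [-0.0, 0.0, -1.0]]
ft_force: [-1.0, 1.0, 1.3]
grip_width: 0.0448
time_s: 4.2
position: [0.5819, 0.0314, 0.0513]
tool_rot: [[0.477, -0.879, 0.0], [-0.879, -0.477, -0.0], [0.0, -0.0, -1.0]]
ft_force: [1.4, -1.4, 2.5]
grip_width: 0.0453
time_s: 4.5
position: [0.5819, 0.0314, 0.0473]
tool_rot: [[0.478, -0.879, 0.0], [-0.879, -0.478, -0.0], [0.0, -0.0, -1.0]]
ft_force: [1.1, -1.6, 3.1]
grip_width: 0.0454
t 4.6 ang -61.47843642387698 w 45.4 stage x,y [  0.5 -45.6] z 47.4 F stage [ 0.4 -1.5  3.5]
```

View pics/w4.png

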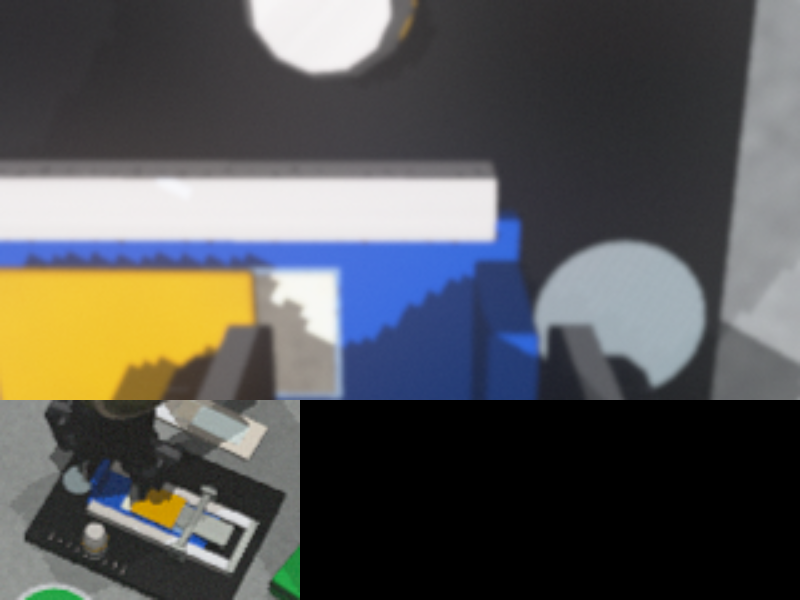

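Run:
```python
from st import *
def hit(r,uv,X):
    c,d=ray(r,*uv); n=np.array([*ex,0]); o=np.array([*O,0]); t=(X-n@(c-o))/(n@d); p=c+t*d; return np.round([1e3*ey@(p[:2]-O),1e3*p[2]],1)
w3=np.load("w3.npy",allow_pickle=True).item();w4=np.load("w4.npy",allow_pickle=True).item()
print("w3 corner",hit(w3,(170+222/2.4,150+270/2.4),.0175),"w4 corner",hit(w4,(170+253*.375-.3,170+268*.375-.3),.0175))
print("w4 tab out corner",hit(w4,(170+541*.375,170+335*.375),.015))
print("tip inner far corner left, right (x=+11)",hit(w4,(170+272*.375,170+326*.375),.0115),hit(w4,(170+550*.375,170+326*.375),.0115))
```

```text
w3 corner [-17.9  48.1] w4 corner [-20.   32.7]
w4 tab out corner [-65.5  52.3]
tip inner far corner left, right (x=+11) [-24.4  42.4] [-68.5  42.3]
```

The free end of the pad now reads about 33–35 mm (level is 34), and the force of 3.3 N matches the level value. I raise 1 mm for margin to the hard limit, then push along stage +y.

```bash
python3 -m crank '[0,0,0,0,0,-0.0005,53, 0,0,0,-0.00095,0.00176,0.0005,53, 0,0,0,-0.00095,0.00176,0.001,53, 0,0,0,-0.00095,0.00176,0,53, 0,0,0,-0.00095,0.00176,0,53, 0,0,0,-0.00095,0.00176,0,53, 0,0,0,-0.00095,0.00176,0,53]'
python3 - <<'E'
from st import *
st()
E
python3 -m crank '[0,0,0,-0.00095,0.00176,0,53, 0,0,0,-0.00095,0.00176,0,53, 0,0,0,-0.00095,0.00176,0,53, 0,0,0,-0.00095,0.00176,0,53, 0,0,0,-0.00095,0.00176,0,53, 0,0,0,0,0,0,53]'
python3 - <<'E'
from st import *
w=get_image("wrist"); st()
cv2.imwrite("pics/w5.png",cv2.resize(w["frame"][170:320,170:470,::-1],(800,400)));np.save("w5.npy",w,allow_pickle=True)
E
```

```text
time_s: 5.3
position: [0.5763, 0.0421, 0.0485]
tool_rot: [[0.478, -0.879, 0.001], [-0.879, -0.478, -0.0], [0.001, -0.0, -1.0]]
ft_force: [1.7, -3.5, 4.9]
grip_width: 0.0452
t 5.3 ang -61.4772097475752 w 45.2 stage x,y [  0.7 -33.6] z 48.5 F stage [-0.1 -3.9  4.9]
time_s: 5.9
position: [0.5714, 0.0511, 0.0485]
tool_rot: [[0.478, -0.879, 0.0], [-0.879, -0.478, 0.0], [0.0, -0.0, -1.0]]
ft_force: [2.4, -2.5, 3.9]
grip_width: 0.0452
t 5.95 ang -61.475999956314816 w 44.9 stage x,y [  0.6 -23.4] z 48.4 F stage [ 0.1 -3.3  4. ]
```

View pics/w5.png

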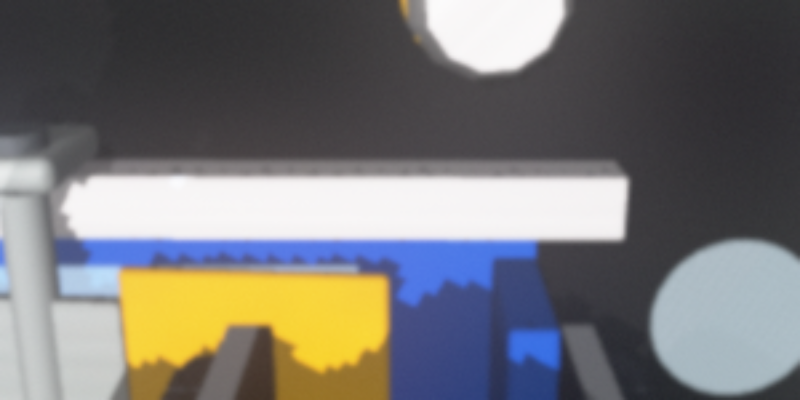

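The carrier is moving at about 3.5 N, the pad is almost level, and the leading edge is now under the nose. About 10 mm remain.

```bash
python3 -m crank '[0,0,0,-0.00095,0.00176,0,53, 0,0,0,-0.00095,0.00176,0,53, 0,0,0,-0.00095,0.00176,0,53, 0,0,0,-0.00095,0.00176,0,53, 0,0,0,0,0,0,53]'; python3 -m crank '[0,0,0,-0.0005,0.0009,0,53, 0,0,0,0,0,0,53]'; python3 -m crank '[0,0,0,-0.0005,0.0009,0,53, 0,0,0,0,0,0,53]';  python3 -m crank '[0,0,0,-0.0005,0.0009,0,53, 0,0,0,0,0,0,53]'
python3 - <<'E'
from st import *
st()
E
```

```text
time_s: 6.45
position: [0.5674, 0.0582, 0.0484]
tool_rot: [[0.478, -0.879, -0.0], [-0.879, -0.478, 0.0], [-0.0, 0.0, -1.0]]
ft_force: [0.9, -2.1, 4.6]
grip_width: 0.0456
time_s: 6.65
position: [0.5669, 0.059, 0.0484]
tool_rot: [[0.478, -0.879, -0.0], [-0.879, -0.478, 0.0], [-0.0, 0.0, -1.0]]
ft_force: [1.6, -2.8, 5.9]
grip_width: 0.045
time_s: 6.85
position: [0.5666, 0.0597, 0.0484]
tool_rot: [[0.478, -0.879, 0.0], [-0.879, -0.478, -0.0], [0.0, -0.0, -1.0]]
ft_force: [2.4, -3.6, 4.5]
grip_width: 0.0453
time_s: 7.05
position: [0.5665, 0.0599, 0.0486]
tool_rot: [[0.478, -0.879, 0.001], [-0.879, -0.478, -0.002], [0.002, -0.0, -1.0]]
ft_force: [2.5, -7.8, 4.9]
grip_width: 0.0452
t 7.05 ang -61.469735285470165 w 45.2 stage x,y [  0.6 -13.3] z 48.6 F stage [-1.5 -8.   4.9]
```

```bash
python3 -m crank '[0,0,0,-0.0005,0.0009,0,53, 0,0,0,0,0,0,53]'; python3 -m crank '[0,0,0,-0.0005,0.0009,0,53, 0,0,0,0,0,0,53]'
python3 - <<'E'
from st import *
w=get_image("wrist"); st()
cv2.imwrite("pics/w6.png",cv2.resize(w["frame"][170:320,90:390,::-1],(800,400)));np.save("w6.npy",w,allow_pickle=True)
E
```

```text
time_s: 7.25
position: [0.5665, 0.06, 0.0488]
tool_rot: [[0.478, -0.879, 0.002], [-0.879, -0.478, -0.003], [0.004, -0.001, -1.0]]
ft_force: [3.9, -11.4, 6.1]
grip_width: 0.0452
time_s: 7.45
position: [0.5666, 0.0602, 0.0492]
tool_rot: [[0.478, -0.879, 0.004], [-0.879, -0.478, -0.004], [0.005, -0.001, -1.0]]
ft_force: [4.9, -14.6, 8.1]
grip_width: 0.0455
t 7.5 ang -61.47462908730856 w 45.1 stage x,y [  0.7 -13. ] z 49.1 F stage [ -3.8 -16.6   7.4]
```

View pics/w6.png

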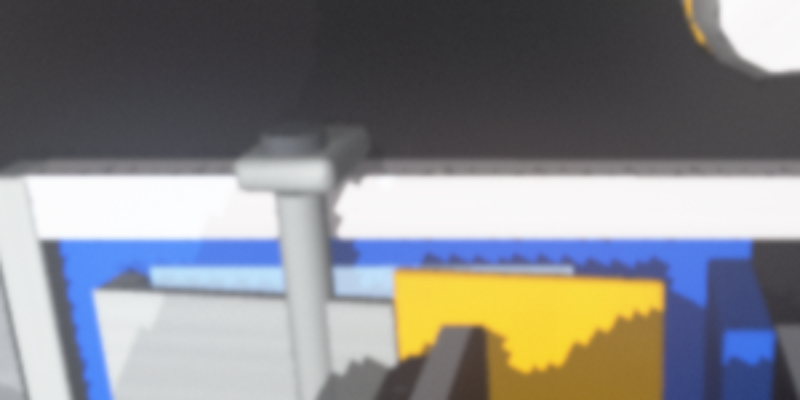

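Run:
```python
from st import *
r=np.load("w6.npy",allow_pickle=True).item()
S=lambda p: np.round([1e3*ex@(p[:2]-O),1e3*ey@(p[:2]-O)],1)
for uv,z in [((27,200),.0255),((40,240),.0255),((40,240),.021),((62,245),.021),((80,320),.021),((66,380),.021),((66,380),.0255)]:
    print(uv,z,S(onz(r,(90+uv[0]*.375,170+uv[1]*.375),z)))
for uv in [(752,330),(775,330)]: print("tab top",uv,S(onz(r,(90+uv[0]*.375,170+uv[1]*.375),.051)))
print("cam",S(ray(r,320,240)[0]))
```

```text
(27, 200) 0.0255 [26.5 88.8]
(40, 240) 0.0255 [19.2 87.9]
(40, 240) 0.021 [17.4 90.9]
(62, 245) 0.021 [16.5 87.1]
(80, 320) 0.021 [ 1.6 86.4]
(66, 380) 0.021 [-10.8  91.2]
(66, 380) 0.0255 [-8.3 88.3]
tab top (752, 330) [ 14.5 -33. ]
tab top (775, 330) [ 14.5 -36.5]
cam [ 78.3 -12.6]
```

The carrier is home: the force rises to 16 N with no motion, the tab face is at −36.5 and the leading edge at about 87 ± 1 (nominal −36 and 88). I back the pusher off with the clip still held down, then lift slowly.

```bash
python3 -m crank '[0,0,0,0.0005,-0.0009,0,53, 0,0,0,0.0005,-0.0009,0,53, 0,0,0,0.0005,-0.0009,0,53, 0,0,0,0.0003,-0.0005,0,53, 0,0,0,0,0,0,53]'
python3 - <<'E'
from st import *
st()
E
python3 -m crank '[0,0,0,0,0,0.002,53, 0,0,0,0,0,0.002,53, 0,0,0,0,0,0.002,53, 0,0,0,0,0,0.002,53, 0,0,0,0,0,0.002,53, 0,0,0,0,0,0.004,53, 0,0,0,0,0,0.005,53, 0,0,0,0,0,0.01,53, 0,0,0,0,0,0.02,53, 0,0,0,0,0,0.03,53, 0,0,0,0,0,0.04,53, 0,0,0,0.02,0.011,0.02,53, 0,0,0,0.02,0.011,0,53, 0,0,0,0.02,0.011,0,53, 0,0,0,0,0,0,53, 0,0,0,0,0,0,53]'
python3 - <<'E'
from st import *
w=get_image("wrist"); st()
cv2.imwrite("pics/w7.png",w["frame"][:,:,::-1]);np.save("w7.npy",w,allow_pickle=True)
E
```

```text
time_s: 8.0
position: [0.5666, 0.0597, 0.0483]
tool_rot: [[0.477, -0.879, -0.001], [-0.879, -0.477, 0.001], [-0.001, 0.0, -1.0]]
ft_force: [2.5, -0.6, 5.3]
grip_width: 0.0451
t 8.0 ang -61.48503397570943 w 45.1 stage x,y [  0.6 -13.4] z 48.3 F stage [ 1.9 -1.7  5.3]
time_s: 9.6
position: [0.6266, 0.0922, 0.1875]
tool_rot: [[0.478, -0.878, -0.0], [-0.878, -0.478, -0.0], [-0.0, 0.0, -1.0]]
ft_force: [0.2, -1.2, -0.3]
grip_width: 0.0451
t 9.65 ang -61.47773889997027 w 45.4 stage x,y [ 68.4 -13.6] z 187.5 F stage [ 0.2 -0.2  0.2]
```

View pics/w7.png

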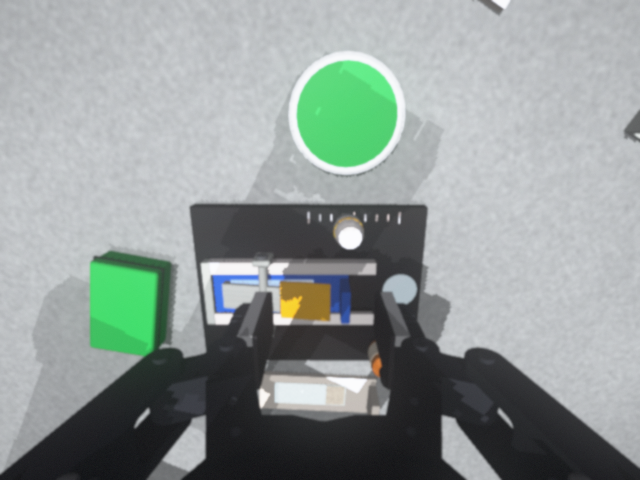

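The carrier looks home (tab at (345,300)), the clip is down, and the bystanders are in place. I check this numerically.

Run:
```python
from st import *
r=np.load("w7.npy",allow_pickle=True).item()
cv2.imwrite("pics/w8.png",cv2.resize(r["frame"][250:340,195:395,::-1],(800,360),interpolation=cv2.INTER_CUBIC))
```

```text
(no output)
```

View pics/w8.png

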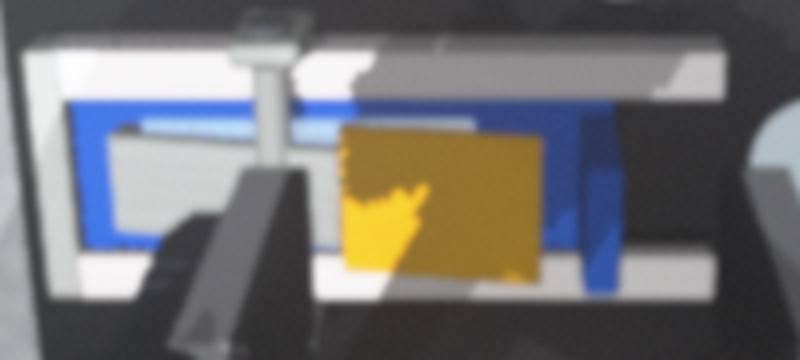

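Run:
```python
from st import *
r=np.load("w7.npy",allow_pickle=True).item()
S=lambda p: np.round([1e3*ex@(p[:2]-O),1e3*ey@(p[:2]-O)],1)
px=lambda a:(194.6+a[0]/4,249.6+a[1]/4)
for n,a,z in [("stop face",(62,100),.0255),("lead edge",(70,105),.021),("lead edge",(84,248),.021),("tab out +x",(625,170),.051),("tab out -x",(618,293),.051),("rail end",(727,55),.0255)]: print(n,S(onz(r,px(a),z)))
for X,a in[(.018,(542,137)),(-.018,(540,284)),(.018,(342,126))]:
    c,d=ray(r,*px(a)); n=np.array([*ex,0]); t=(X-n@(c-[*O,0]))/(n@d); p=c+t*d; print("pad corner",S(p),p[2])
st()
```

```text
stop face [19.2 87.8]
lead edge [16.  87.7]
lead edge [-20.8  87.9]
tab out +x [ 14.7 -37.1]
tab out -x [-14.5 -36.3]
rail end [ 30.3 -61.3]
pad corner [ 18.  -19.9] 0.04205524072543054
pad corner [-18.  -19.7] 0.04157738077055073
pad corner [18.  23.6] 0.036629434215544654
t 9.65 ang -61.47773889997027 w 45.4 stage x,y [ 68.4 -13.6] z 187.5 F stage [ 0.2 -0.2  0.2]
```

```bash
python3 -c "
from rig import *
print(close_job())"
```

```text
the job is handed in; nothing more can be done
None
```

The carrier is fully home against the end stop and the clip rests on it. I handed the job in at 9.65 s with the gripper clear. One fingertip held the clip's thumb plate about level while the other pushed the carrier 29 mm by its tab. I then backed the pusher off, let the clip down slowly and lifted away.

**Push:** the force rose to about 16 N with no further motion, at the expected home position.

**Last camera check:**

| Point | Measured | Expected at home |
|---|---|---|
| Carrier leading edge (stage y) | 87.7–87.9 mm | 88 mm |
| Tab outer face (stage y) | −36.3 to −37.1 mm | −36 mm |
| Plate free end height above table | 42 mm (clip at about 0.145 rad) | clip at about 0.14 rad |

- **Bystanders:** those visible in the last wrist picture look undisturbed. I did not measure them again, and the driver, jar and beaker were out of that view.
- **Backing off:** the position and force readings showed the push force dropping to about 2 N rather than a clear gap from the tab. The carrier still measured home after the lift.
- **Fingertip height:** the camera estimate, 5–8 mm ahead of the TCP, disagreed with the stated 14 mm. Contact with the plate fitted about 13 mm, so I used that.

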